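# Kit the fuses from the gravity magazine

## Task

Pull the red-knobbed gate rod of the fuse magazine out to its middle click, so that the fuses roll down to the stop, then take them all from the magazine and lay each in a free groove of its own on the white and blue rack, leaving the rod at the middle click meanwhile. When every fuse lies in the rack, push the rod fully home. Leave the oil bottle where it stands.

Things in the scene. Friction and masses are not known exactly. Their poses are not given: they have to be found in the camera images.
- magazine: sloped gravity fuse magazine, bolted down, grey base plate 235 x 200 mm, up to 0.15 m high; origin on the bench, x uphill along the track, y to its left. The 40 mm wide track (14 degrees) runs along y = 0 down to a stop lip at x = -55 mm. A sliding yellow gate with a window crosses it 40 mm uphill of the lip. The rod's blue housing (34 mm wide, 58 mm high) ends at y = +88 mm
- stop (a point): centre of a fuse lying at the stop (along y), 89 mm above the bench; axes as magazine. Fuses roll here by themselves within 1 s while the gate is open; when one is lifted off, the next follows and touches it from uphill. The blue side guides begin 45 mm uphill of the lip, so the fuse's ends are free here on both sides; grip them a few mm towards the lip to leave the next one alone
- rod_knob (a point): centre of the red round knob (30 mm diameter, 26 mm long along y) on the end of the level 10 mm gate rod, 44 mm above the bench; moves with the rod; axes as magazine. At home it is at x = -16, y = +113 mm of the magazine, 12 mm outside the blue housing. Free all round; pinch it from above across x
- gate_rod (a joint): travel of the gate rod in m, grows as the knob is pulled out towards +y of the magazine: 0 fully home (gate shut), 0.038 middle click (window over the track, fuses roll), 0.076 right out (shut again). A sprung detent holds it in each of these and draws it in from about 15 mm away; about 7 N takes it out of a click
- rack: loose fuse rack (0.9 kg): blue foot plate 312 x 76 x 10 mm with a white bar, 36 mm wide, of six V grooves; origin at the centre of its underside, x along the row, y along the grooves. Grooves at x = -105, -63, -21, 21, 63, 105 mm, ridges 50 mm high; a fuse in a groove lies along y with its centre 51 mm above the underside, its ends 12 mm beyond the bar on each side
- fuse1_centre (a point): cartridge fuse, white ceramic tube with steel end caps, 31 mm diameter, 60 mm long, about 0.1 kg; the point is its centre, its y axis runs along its length (x and z turn as it rolls). Starts on the magazine's track behind the gate, lying across the track; can be gripped over its two ends (60 mm)
- fuse2_centre (a point): cartridge fuse, white ceramic tube with steel end caps, 31 mm diameter, 60 mm long, about 0.1 kg; the point is its centre, its y axis runs along its length (x and z turn as it rolls). Starts on the magazine's track behind the gate, lying across the track; can be gripped over its two ends (60 mm)
- fuse3_centre (a point): cartridge fuse, white ceramic tube with steel end caps, 31 mm diameter, 60 mm long, about 0.1 kg; the point is its centre, its y axis runs along its length (x and z turn as it rolls). Starts on the magazine's track behind the gate, lying across the track; can be gripped over its two ends (60 mm)
- fuse4_centre (a point): cartridge fuse, white ceramic tube with steel end caps, 31 mm diameter, 60 mm long, about 0.1 kg; the point is its centre, its y axis runs along its length (x and z turn as it rolls). Starts on the magazine's track behind the gate, lying across the track; can be gripped over its two ends (60 mm)
- fuse5_centre (a point): cartridge fuse, white ceramic tube with steel end caps, 31 mm diameter, 60 mm long, about 0.1 kg; the point is its centre, its y axis runs along its length (x and z turn as it rolls). Absent in some starts. Starts on the magazine's track behind the gate, lying across the track; can be gripped over its two ends (60 mm)
- fuse6_centre (a point): cartridge fuse, white ceramic tube with steel end caps, 31 mm diameter, 60 mm long, about 0.1 kg; the point is its centre, its y axis runs along its length (x and z turn as it rolls). Absent in some starts. Starts in a groove of the rack already; can be gripped over its two ends (60 mm)
- oil_bottle: oil bottle with red nozzle, 42 mm diameter, 126 mm high, origin at its underside; bystander
There are look-alikes about, which are no part of the job. What is shaped like the part that bears fuse3_centre but purple is not meant.

How it is judged (in metres and radians):
On the way, in this order (a step that is already met when the one before it is completed fails the run):
1. the gate rod rests at its middle click (value of joint gate_rod between 0.034 and 0.042 m), for 0.5 s.
2. every fuse lies in a groove of the rack, with the rod still at its middle click (all of step 1 and z of fuse1_centre in the frame of rack between 0.045 and 0.058 m and x of fuse1_centre in the frame of rack between -0.12 and 0.12 m and y of fuse1_centre in the frame of rack between -0.015 and 0.015 m and angle between the y axis of each of fuse1_centre, fuse2_centre, fuse3_centre, fuse4_centre, fuse5_centre, fuse6_centre and the y axis of rack, either way round below 0.15 rad and z of fuse2_centre in the frame of rack between 0.045 and 0.058 m and x of fuse2_centre in the frame of rack between -0.12 and 0.12 m and y of fuse2_centre in the frame of rack between -0.015 and 0.015 m and z of fuse3_centre in the frame of rack between 0.045 and 0.058 m and x of fuse3_centre in the frame of rack between -0.12 and 0.12 m and y of fuse3_centre in the frame of rack between -0.015 and 0.015 m and z of fuse4_centre in the frame of rack between 0.045 and 0.058 m and x of fuse4_centre in the frame of rack between -0.12 and 0.12 m and y of fuse4_centre in the frame of rack between -0.015 and 0.015 m and z of fuse5_centre in the frame of rack between 0.045 and 0.058 m and x of fuse5_centre in the frame of rack between -0.12 and 0.12 m and y of fuse5_centre in the frame of rack between -0.015 and 0.015 m and z of fuse6_centre in the frame of rack between 0.045 and 0.058 m and x of fuse6_centre in the frame of rack between -0.12 and 0.12 m and y of fuse6_centre in the frame of rack between -0.015 and 0.015 m), for 0.3 s.
At the end, for the whole second after the job is handed in: The gate rod is pushed home (less than 5 mm out), and every fuse lies at rest in a groove of the rack: centre 45 to 58 mm above the rack's underside, within 15 mm of the rack's centre line and 120 mm of its middle, along the groove within 0.15 rad (value of joint gate_rod below 0.005 m and z of fuse1_centre in the frame of rack between 0.045 and 0.058 m and x of fuse1_centre in the frame of rack between -0.12 and 0.12 m and y of fuse1_centre in the frame of rack between -0.015 and 0.015 m and angle between the y axis of each of fuse1_centre, fuse2_centre, fuse3_centre, fuse4_centre, fuse5_centre, fuse6_centre and the y axis of rack, either way round below 0.15 rad and linear speed of each of fuse1, fuse2, fuse3, fuse4, fuse5, fuse6 below 0.02 m/s and z of fuse2_centre in the frame of rack between 0.045 and 0.058 m and x of fuse2_centre in the frame of rack between -0.12 and 0.12 m and y of fuse2_centre in the frame of rack between -0.015 and 0.015 m and z of fuse3_centre in the frame of rack between 0.045 and 0.058 m and x of fuse3_centre in the frame of rack between -0.12 and 0.12 m and y of fuse3_centre in the frame of rack between -0.015 and 0.015 m and z of fuse4_centre in the frame of rack between 0.045 and 0.058 m and x of fuse4_centre in the frame of rack between -0.12 and 0.12 m and y of fuse4_centre in the frame of rack between -0.015 and 0.015 m and z of fuse5_centre in the frame of rack between 0.045 and 0.058 m and x of fuse5_centre in the frame of rack between -0.12 and 0.12 m and y of fuse5_centre in the frame of rack between -0.015 and 0.015 m and z of fuse6_centre in the frame of rack between 0.045 and 0.058 m and x of fuse6_centre in the frame of rack between -0.12 and 0.12 m and y of fuse6_centre in the frame of rack between -0.015 and 0.015 m); the robot touches nothing.
It fails at once if the oil bottle is shifted more than 5 cm (distance of oil_bottle from where it was at the start of the episode above 0.05 m).
Of fuse5, fuse6 only 1 to 2 are there at a start; the rules pass over those that are not, and their reading is None.
At some moment in a run one of rack may be knocked a few centimetres aside while the robot is not near it.
Once in a run the grip may slacken for a moment while it holds something.
It also fails if it takes over 208 s, if anything falls off the work surface, if the arm or the gripper's body presses on something with over 40 N, if the wrist force passes 120 N, or if a joint passes its speed limit or range.

## Robot

A 6-joint arm with a two-finger parallel gripper is mounted at the origin on a cart in front of the work surface, level with it; the furniture and walls round the work are solid. World frame = base frame: x ahead of the robot, y to its left, z up, the work surface at z = 0. Lengths are in mm, angles in rad, forces in N, time in s.
With the tool pointing down it reaches from about 275 to 750 mm from the base axis. Payload 10.2 kg.
Tool frame: the origin (TCP) lies on the mounting face of the last link; the fingertips stand 173 mm ahead of it and the grasp point (between the pads) lies 155 mm ahead of it; z points along the fingers, y is the line along which they close (so a half turn about z gives the same grasp; the last joint's range is limited). The gripper opens to 85 mm and grips with 20 to 120 N. Pads are 22 mm wide; open, the fingers measure 114 mm over their backs; the gripper's body (76 mm by 85 mm) begins 54 mm behind the grasp point. The pads swing forward as they close: fully open they stand 13 mm farther back than shut.
Start: joints at [-1.494, 0.313, 1.498, -0, 1.331, -0.223], TCP at [155.035, -501.594, 404.694] pointing down, gripper open.
Joint ranges: [-2.94, 2.94], [-0.97, 2.17], [0.19, 2.56], [-1.23, 4.37], [0.02, 3.11], [-2.88, 2.88]. Speed limits (rad/s): [2.39, 2.39, 3.01, 3.14, 3.14, 3.14].

## Interface

Orientations are given as a 3x3 rotation matrix whose columns are the frame's x, y, z axes.
In Python, from workcell import status, cams, manip gives the robot as it stands.
- The arm moves only by the tool arm_command, never from a script. Its argument "commands" is a list of rows, each a list of 7 numbers: the turn, a rotation vector about the world's x, y, z in rad, then the shift along the world's x, y, z in cm, then the opening, from 0 (shut) to 1 (fully open). In form: [[rx, ry, rz, dx, dy, dz, gripper], ...]. A call has 1 to 12 rows; each row shifts and turns the commanded pose from where the row before left it; what a row does not reach is not made up. A row lasts 1/10 s, in which the tool goes at most 50 mm and 8.59 degrees, less where a joint would pass 70% of its speed; a pose out of reach is approached as far as the arm can. A call is refused whole if a number of a shift passes 5 or a number of a turn 0.15, either way. A call with a gripper value outside its range is refused whole. The fingers move at their own pace and stop on an object; "force" is the grip in N (left out, the last holds). Time passes only in rows, so rows that do not move let the fingers close. It gives the time, the measured TCP pose, the force, the opening and the grip force at its end, in the units of the state.
- status.sense(): the state, without advancing time (a new reading comes with each control period).
- cams.read_camera(name): name is "side" or "top" or "wrist"; returns a dict with "pixels" (480x640x3 uint8, red, green, blue), "K" (3x3 intrinsics, pixels), "R" (3x3) and "t" (3): a world point X has camera coordinates R X + t. Camera axes: x right, y down, z forward; pixel columns grow to the right and rows downward; lengths in mm; the calibration is good to about 2 mm. The wrist camera is an equidistant fisheye: a pixel r from the principal point sees the ray r / f radians off the axis. A picture is of the moment at which its call begins. There is no depth.
- manip.hand_in(): hands the job in; it is judged then, once.
The state is a dict: "time": time; "joints": joint angles; "qvel": joint speeds; "joint_efforts": joint torques, N m; "tcp_pos": TCP position; "eef_rot": TCP orientation; "wrist_force": force on the tool from outside, world axes, zero at the start; "moment": the same for the moment, N m; "gripper_width": finger opening in mm; "grasp_force": force on a finger pad.
Only numpy, scipy, OpenCV 4.12 (cv2) and the standard library are available. Lean on these libraries where they do the work, as an engineer would, in place of code of your own. Each camera call takes 0.05 s, during which the arm holds its last target. There are 200 camera calls.

## Working session

There is one attempt and no reset: what is moved stays moved. The work goes in short steps, Python scripts to look and compute and a tool call to move; the robot and the scene stay as the last step left them, time stands still between calls to the robot, and variables do not carry over. Pictures are saved under pics/ and viewed, at most 14 in all, crops included, and the job is handed in when it is done.

Besides the shell and the picture viewer there is one more tool, called after "Emit:" in YAML: its name, and indented under it one key for each argument. arm_command: Moves the arm, as the interface text tells. Its arguments: {"type":"object","properties":{"commands":{"type":"array","items":{"type":"array","items":{"type":"number"}}},"force":{"type":"number"}},"required":["commands"]}

```bash
ls; mkdir -p pics
cat > h.py <<'E'
import numpy as np, cv2
from workcell import status, cams, manip
def shot(name,fn):
    c=cams.read_camera(name); cv2.imwrite('pics/'+fn,cv2.cvtColor(c['pixels'],cv2.COLOR_RGB2BGR)); 
    np.savez('pics/'+fn[:-4]+'.npz',**{k:np.array(v) for k,v in c.items()}); return c
def plane(c,uv,z):
    K,R,t=np.array(c['K']),np.array(c['R']),np.array(c['t']).ravel()
    d=R.T@np.linalg.solve(K,[uv[0],uv[1],1.]); o=-R.T@t
    return o+d*(z-o[2])/d[2]
def proj(c,X):
    K,R,t=np.array(c['K']),np.array(c['R']),np.array(c['t']).ravel()
    p=K@(R@np.array(X,float)+t); return p[:2]/p[2]
E
python3 - <<'E'
from h import *
for n in ('side','top'):
    c=shot(n,n+'0.png'); print(n,c['K'],c['R'],c['t'])
s=status.sense(); print(s)
E
```

```text
pics
side [[575.44166839   0.         322.0755857 ]
 [  0.         575.44166839 238.87736926]
 [  0.           0.           1.        ]] [[-0.88786447 -0.46004482  0.00744666]
 [-0.29637811  0.55946611 -0.77405277]
 [ 0.35193281 -0.68946097 -0.63307729]] [ 520.98560787  163.3946598  1371.05345089]
top [[554.67544008   0.         315.68128685]
 [  0.         554.67544008 237.23279703]
 [  0.           0.           1.        ]] [[ 1.05554000e-02 -9.99940435e-01  2.77662806e-03]
 [-9.79528957e-01 -1.08980938e-02 -2.01008092e-01]
 [ 2.01026379e-01 -5.98066767e-04 -9.79585646e-01]] [ 146.39741458  534.73891408 1218.75920727]
{'time': 0.1, 'joints': array([-1.49437698e+00,  3.13389113e-01,  1.49833625e+00,  9.40830957e-06,
        1.33100608e+00, -2.23382972e-01]), 'qvel': array([-0.00072764, -0.00171002, -0.00482219,  0.00030514,  0.00070275,
        0.00261506]), 'joint_efforts': array([ 2.70851619e-03, -4.12897539e+01, -2.60139531e+01, -2.14798861e-04,
        3.04343237e-03, -1.02658841e-06]), 'tcp_pos': array([ 155.04430927, -501.5530253 ,  404.20407478]), 'eef_rot': array([[ 9.55395562e-01,  2.95329163e-01, -7.78287888e-05],
       [ 2.95329057e-01, -9.55394922e-01,  1.13616841e-03],
       [ 2.61186434e-04, -1.10847535e-03, -9.99999352e-01]]), 'wrist_force': array([ 0.68432751, -0.2543085 ,  0.35831173]), 'moment': array([ 0.0606081 ,  0.0638627 , -0.02986862]), 'grasp_force': 0.0, 'gripper_width': 85.3235534522985}
```

View pics/top0.png

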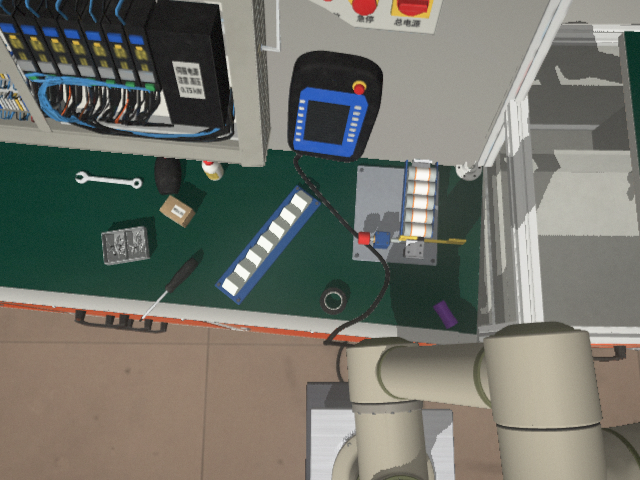

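View pics/side0.png

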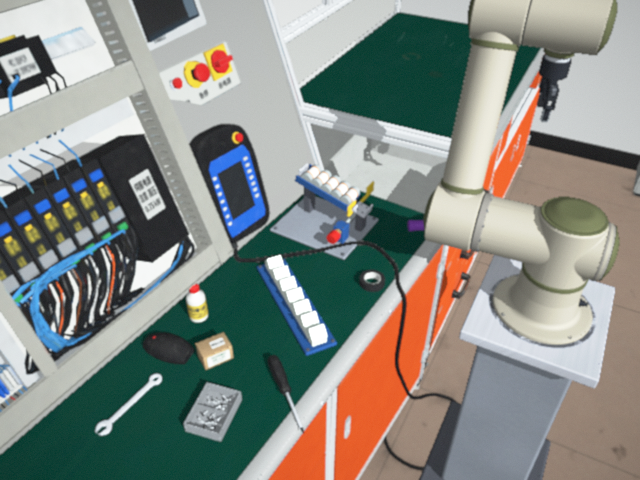

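Run:
```python
from h import *
im=cv2.imread('pics/top0.png'); 
a=cv2.resize(im[155:305,205:475],None,fx=2.95,fy=2.95,interpolation=cv2.INTER_CUBIC)
b=cv2.imread('pics/side0.png')
cv2.imwrite('pics/tc.png',a[:, :796])
```

```text
(no output)
```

View pics/tc.png

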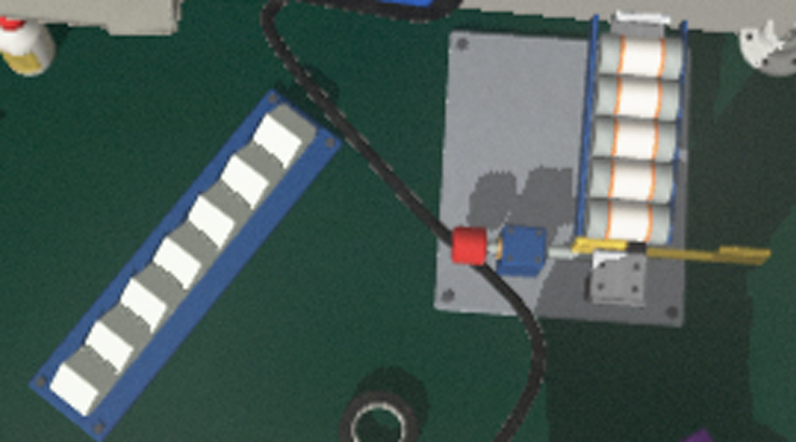

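The crop shows five fuses on the track behind the shut gate, and the knob at about top px (364,238). The rack is empty: six grooves, ends at about (237,285) and (300,195). I'll measure the poses next.

```bash
cat >> h.py <<'E'
class D(dict): pass
def load(fn): return dict(np.load('pics/'+fn+'.npz'))
def blob(c,fn,roi=None):
    hsv=cv2.cvtColor(c['pixels'],cv2.COLOR_RGB2HSV); m=fn(hsv[...,0].astype(int),hsv[...,1].astype(int),hsv[...,2].astype(int)).astype(np.uint8)
    if roi: 
        k=np.zeros_like(m); k[roi[1]:roi[3],roi[0]:roi[2]]=1; m*=k
    return m
red=lambda h,s,v:((h<8)|(h>172))&(s>150)&(v>80)
blue=lambda h,s,v:(h>100)&(h<125)&(s>110)&(v>50)
white=lambda h,s,v:(s<40)&(v>170)
def tri(a,ua,b,ub):
    A=[];B=[]
    for c,u in((a,ua),(b,ub)):
        K,R,t=np.array(c['K']),np.array(c['R']),np.array(c['t']).ravel()
        d=R.T@np.linalg.solve(K,[u[0],u[1],1.]);d/=np.linalg.norm(d);o=-R.T@t
        P=np.eye(3)-np.outer(d,d);A.append(P);B.append(P@o)
    return np.linalg.solve(sum(A),sum(B))
def rack(c,roi=(205,170,335,320)):
    m=blob(c,blue,roi)|blob(c,lambda h,s,v:(s<70)&(v>110),roi)
    m=cv2.morphologyEx(m,cv2.MORPH_OPEN,np.ones((3,3),np.uint8))
    cn=max(cv2.findContours(m,0,2)[0],key=cv2.contourArea)
    # project contour to z=10; bar walls inside plate outline in top view
    pts=np.array([plane(c,p[0],10)[:2] for p in cn],np.float32)
    r=cv2.minAreaRect(pts); bx=cv2.boxPoints(r)
    e=bx[1]-bx[0]; f=bx[2]-bx[1]
    e=e if np.linalg.norm(e)>np.linalg.norm(f) else f
    return np.array(r[0]),np.degrees(np.arctan2(e[1],e[0])),r[1]
def cen(m):
    n,l,st,ce=cv2.connectedComponentsWithStats(m); i=1+np.argmax(st[1:,4]); return ce[i],st[i]
E
python3 - <<'E'
from h import *
t=load('top0'); s=load('side0')
kt,_=cen(blob(t,red,(350,225,375,250))); ks,_=cen(blob(s,red,(320,220,345,250)))
print('knob',kt,ks,plane(t,kt,44),tri(t,kt,s,ks))
print('rack',rack(t))
g=2.95; 
for n,p in dict(ul=(451,33),ll=(436,309),lr=(682,326)).items(): print(n,plane(t,(205+(p[0]-1)/g,155+(p[1]-1)/g),6))
for n,p,z in (('railL top',(596,15),150),('railL bot',(578,240),100),('railR top',(685,22),150),('railR bot',(674,245),100),('fuse low',(628,223),115),('fuse up',(639,57),145)): print(n,plane(t,(205+(p[0]-1)/g,155+(p[1]-1)/g),z))
E
```

```text
knob [363.5703125 237.8828125] [333.23140496 236.24793388] [534.88958583  41.38384578  44.        ] [533.8091897   41.31255844  45.65647975]
rack (array([526.75500488, 264.63500977]), np.float32(-37.44522), (76.48603820800781, 311.2958984375))
ul [722.54666681  51.54863049   6.        ]
ll [490.44165702  64.64339711   6.        ]
lr [ 478.83561915 -132.17180229    6.        ]
railL top [688.2236708  -44.49914744 150.        ]
railL bot [528.53541246 -35.59314848 100.        ]
railR top [ 683.544424   -110.17976665  150.        ]
railR bot [ 525.50803734 -107.50094574  100.        ]
fuse low [538.69968378 -70.62247628 115.        ]
fuse up [657.75172898 -76.40921608 145.        ]
```

Emit:
arm_command:
  commands:
    - [0,0,0.1,1.55,3.7,0,1]
    - [0,0,0.1,1.55,3.7,0,1]
    - [0,0,0.1,1.55,3.7,0,1]
    - [0,0,0.1,1.55,3.7,0,1]
    - [0,0,0.1,1.55,3.7,0,1]
    - [0,0,0.1,1.55,3.7,0,1]
    - [0,0,0.1,1.55,3.7,0,1]
    - [0,0,0.1,1.55,3.7,0,1]
    - [0,0,0.1,1.55,3.7,0,1]
    - [0,0,0.1,1.55,3.7,0,1]
    - [0,0,0.1,1.55,3.7,0,1]
    - [0,0,0.1,1.55,3.7,0,1]
  force: 60

```text
time: 1.3
tcp_pos: [341.2, -55.9, 404.7]
eef_rot: [[0.067, 0.998, 0.0], [0.998, -0.067, -0.0], [-0.0, 0.0, -1.0]]
wrist_force: [1.0, -1.2, -0.4]
gripper_width: 85.4
grasp_force: 0.0
```

Emit:
arm_command:
  commands:
    - [0,0,0.01,3.86,1.95,-1,1]
    - [0,0,0,3.86,1.95,-2,1]
    - [0,0,0,3.86,1.95,-3,1]
    - [0,0,0,3.86,1.95,-4,1]
    - [0,0,0,3.86,1.95,-3,1]
    - [0,0,0,0,0,-3,1]
    - [0,0,0,0,0,-2,1]
    - [0,0,0,0,0,-2,1]
    - [0,0,0,0,0,-0.7,1]

```text
time: 2.2
tcp_pos: [523.8, 35.1, 204.7]
eef_rot: [[0.061, 0.998, -0.004], [0.998, -0.061, 0.001], [0.0, -0.004, -1.0]]
wrist_force: [-0.8, 0.4, 1.0]
gripper_width: 84.8
grasp_force: 0.0
```

Emit:
arm_command:
  commands:
    - [0,0,0,0,0,0,0.15]
    - [0,0,0,0,0,0,0.15]
    - [0,0,0,0,0,0,0.15]
    - [0,0,0,0,0,0,0.15]
    - [0,0,0,0,0,0,0.15]
    - [0,0,0,0,0,0,0.15]
    - [0,0,0,0,0,0,0.15]
    - [0,0,0,0,0,0,0.15]
  force: 60

```text
time: 3.0
tcp_pos: [528.9, 34.6, 210.2]
eef_rot: [[0.062, 0.998, 0.023], [0.998, -0.062, -0.002], [-0.0, 0.023, -1.0]]
wrist_force: [33.2, 2.9, -10.3]
gripper_width: 27.5
grasp_force: 59.9
```

Emit:
arm_command:
  commands:
    - [0,0,0,0,0,0,1]
    - [0,0,0,0,0,0,1]
    - [0,0,0,0,0,0,1]
    - [0,0,0,0,0,0,1]
    - [0,0,0,0,0,0,1]

```text
time: 3.5
tcp_pos: [524.2, 35.0, 206.8]
eef_rot: [[0.061, 0.998, -0.0], [0.998, -0.061, -0.0], [-0.0, -0.0, -1.0]]
wrist_force: [-0.8, -0.2, 0.1]
gripper_width: 85.4
grasp_force: 0.0
```

Emit:
arm_command:
  commands:
    - [0,0,0,0.5,0.32,0,1]
    - [0,0,0,0.5,0.32,0,1]
    - [0,0,0,0,0,-0.5,1]
    - [0,0,0,0,0,-0.5,1]
    - [0,0,0,0,0,0,0.15]
    - [0,0,0,0,0,0,0.15]
    - [0,0,0,0,0,0,0.15]
    - [0,0,0,0,0,0,0.15]
    - [0,0,0,0,0,0,0.15]
    - [0,0,0,0,0,0,0.15]
    - [0,0,0,0,0,0,0.15]
  force: 60

```text
time: 4.6
tcp_pos: [534.0, 41.4, 197.1]
eef_rot: [[0.061, 0.998, -0.001], [0.998, -0.061, -0.0], [-0.0, -0.001, -1.0]]
wrist_force: [-5.4, -0.3, 6.6]
gripper_width: 28.8
grasp_force: 58.9
```

Emit:
arm_command:
  commands:
    - [0,0,0,0.04,0.76,0,0.15]
    - [0,0,0,0.04,0.76,0,0.15]
    - [0,0,0,0.05,0.76,0,0.15]
    - [0,0,0,0.05,0.76,0,0.15]
    - [0,0,0,0.04,0.76,0,0.15]
    - [0,0,0,0,0,0,0.15]
    - [0,0,0,0,0,0,0.15]
    - [0,0,0,0,0,0,0.15]

```text
time: 5.4
tcp_pos: [536.2, 79.6, 197.2]
eef_rot: [[0.061, 0.998, -0.001], [0.998, -0.061, 0.0], [0.0, -0.001, -1.0]]
wrist_force: [-4.4, 1.1, 6.1]
gripper_width: 28.4
grasp_force: 59.2
```

Emit:
arm_command:
  commands:
    - [0,0,0,0,0,0,1]
    - [0,0,0,0,0,0,1]
    - [0,0,0,0,0,0,1]
    - [0,0,0,0,0,0,1]
    - [0,0,0,0,0,2,1]
    - [0,0,0,0,0,3,1]
    - [0,0,0,0,0,3,1]
    - [0,0,0,0,0,3,1]
    - [0,0,0,-4,1,3,1]
    - [0,0,0,-4,1,0,1]
    - [0,0,0,-4,1,0,1]

```text
time: 6.5
tcp_pos: [415.8, 109.4, 336.7]
eef_rot: [[0.061, 0.998, 0.002], [0.998, -0.061, 0.0], [0.0, 0.002, -1.0]]
wrist_force: [0.4, -1.0, 0.2]
gripper_width: 85.7
grasp_force: 0.0
```

Run:
```python
from h import *
s=status.sense(); print(s['time'],s['tcp_pos'],s['joints'])
t=shot('top','top1.png'); d=shot('side','side1.png')
m=blob(t,red,(335,225,375,250)); print(m.sum())
kt,_=cen(m); ks,_=cen(blob(d,red,(300,200,350,270)))
k=tri(t,kt,d,ks); print('knob',kt,ks,k,plane(t,kt,44)); print('rack',rack(t))
a=t['pixels'][155:305,205:475]; b=d['pixels'][150:300,260:500]
a=cv2.resize(a,None,fx=2.9,fy=2.9,interpolation=2)[:300,380:780]; b=cv2.resize(b,(480,300),interpolation=2)[:, :400]
cv2.imwrite('pics/c1.png',cv2.cvtColor(np.hstack([a,b]),4))
```

```text
6.5 [415.81919644 109.42939515 336.67213897] [-1.65711962e-02  1.76551959e-01  1.86427962e+00  6.41019541e-05
  1.09912694e+00  4.46917030e-02]
62
knob [346.90322581 233.66129032] [325.52307692 244.67692308] [540.74732474  78.71890448  42.97125515] [544.44308459  79.93701873  44.        ]
rack (array([526.72473145, 264.59542847]), np.float32(-37.44523), (76.38629150390625, 311.2958984375))
```

View pics/c1.png

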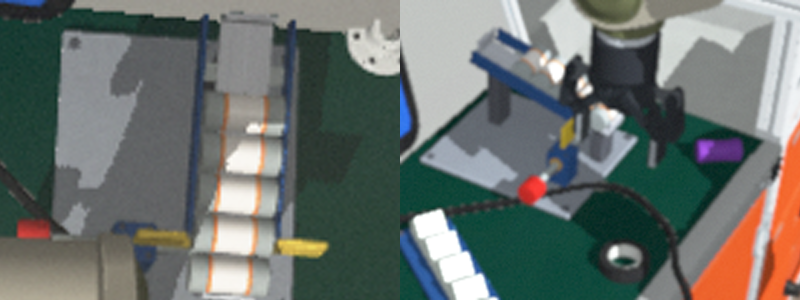

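The gate is open: the yellow gate is pulled out and the lowest fuse lies at the stop, at top px about (416,250). The knob sits at about +38 mm. Next I turn the tool and go over the stop.

Emit:
arm_command:
  commands:
    - [0,0,0.143,0.77,-1.63,0,1]
    - [0,0,0.143,0.77,-1.63,0,1]
    - [0,0,0.143,0.77,-1.63,0,1]
    - [0,0,0.143,0.77,-1.63,0,1]
    - [0,0,0.143,0.77,-1.63,0,1]
    - [0,0,0.143,0.77,-1.63,0,1]
    - [0,0,0.143,0.77,-1.63,0,1]
    - [0,0,0.143,0.77,-1.63,0,1]
    - [0,0,0.143,0.77,-1.63,0,1]
    - [0,0,0.143,0.77,-1.63,0,1]
    - [0,0,0.143,0.77,-1.63,0,1]
    - [0,0,0,0,0,0,1]

```text
time: 7.8
tcp_pos: [502.8, -71.8, 336.0]
eef_rot: [[-0.998, 0.058, 0.001], [0.058, 0.998, -0.0], [-0.001, -0.0, -1.0]]
wrist_force: [-0.2, -0.2, 0.3]
gripper_width: 85.8
grasp_force: 0.0
```

Run:
```python
from h import *
s=status.sense(); print(s['time'],s['tcp_pos'],s['eef_rot'],s['joints'])
t=load('top1')
for p in [(205+(231+380)/2.9,155+275/2.9)]: print(plane(t,p,89),plane(t,p,97))
c=shot('wrist','w1.png'); print(c['K'],c['R'],c['t'])
```

```text
7.8 [502.8392233  -71.78606972 335.98335321] [[-9.98296474e-01  5.83426753e-02  5.30883555e-04]
 [ 5.83424145e-02  9.98296508e-01 -4.94181524e-04]
 [-5.58811071e-04 -4.62366644e-04 -9.99999737e-01]] [-3.72773569e-01  3.41388326e-01  1.64737154e+00 -2.92120277e-04
  1.15215840e+00 -1.88507553e+00]
[499.87055649 -70.2327515   89.        ] [498.40102645 -68.75958015  97.        ]
[[371.64829954   0.         321.41191896]
 [  0.         371.64829954 242.27864759]
 [  0.           0.           1.        ]] [[ 5.84626657e-02  9.98289304e-01 -7.62499252e-04]
 [ 9.54264347e-01 -5.56600806e-02  2.93737148e-01]
 [ 2.93192212e-01 -1.79002825e-02 -9.55885928e-01]] [  41.35597949 -502.41936869  164.70029631]
```

View pics/w1.png

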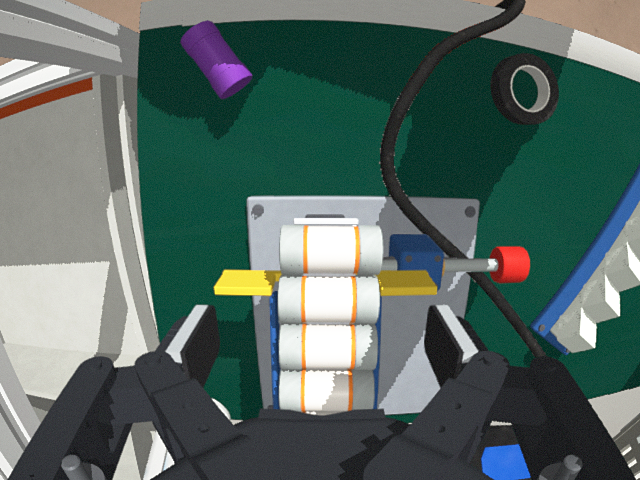

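The wrist view shows the stop fuse centred at about (331,249), the lip at row 220, the yellow gate at row 283, and four fuses in view.

```bash
cat >> h.py <<'E'
def fish(c,uv,z):
    K,R,t=np.array(c['K']),np.array(c['R']),np.array(c['t']).ravel()
    x=(uv[0]-K[0,2])/K[0,0]; y=(uv[1]-K[1,2])/K[1,1]; th=np.hypot(x,y)
    d=R.T@np.array([x/th*np.sin(th),y/th*np.sin(th),np.cos(th)]); o=-R.T@t
    return o+d*(z-o[2])/d[2]
E
python3 - <<'E'
from h import *
c=load('w1')
for uv in [(331,249),(281,250),(382,248)]: print(fish(c,uv,89))
O=np.array([526.7,264.6]); a=np.radians(-37.4)
ex=np.array([np.cos(a),np.sin(a)])
for g in (-105,-63,-21,21,63,105): print(g,(O+g*ex).round(1))
E
```

```text
[499.63599014 -64.74356801  89.        ]
[498.51039908 -95.43420065  89.        ]
[500.85906786 -33.27397098  89.        ]
-105 [443.3 328.4]
-63 [476.7 302.9]
-21 [510.  277.4]
21 [543.4 251.8]
63 [576.7 226.3]
105 [610.1 200.8]
```

Emit:
arm_command:
  commands:
    - [0,0,0,-0.58,0.43,-1.5,1]
    - [0,0,0,0,0,-2,1]
    - [0,0,0,0,0,-2,1]
    - [0,0,0,0,0,-2,1]
    - [0,0,0,0,0,-2,1]
    - [0,0,0,0,0,0,0.6]
    - [0,0,0,0,0,0,0.6]
    - [0,0,0,0,0,0,0.6]
    - [0,0,0,0,0,0,0.6]
    - [0,0,0,0,0,0,0.6]
  force: 60

```text
time: 8.85
tcp_pos: [496.2, -65.7, 241.7]
eef_rot: [[-0.998, 0.059, 0.001], [0.059, 0.998, -0.0], [-0.001, -0.0, -1.0]]
wrist_force: [-0.8, 1.5, -0.2]
gripper_width: 58.8
grasp_force: 68.9
```

Emit:
arm_command:
  commands:
    - [0,0,0,0,0,1,0.6]
    - [0,0,0,0,0,3,0.6]
    - [0,0,0,0,0,3,0.6]
    - [0,0,-0.0744,1.39,3.36,0,0.6]
    - [0,0,-0.0744,1.39,3.36,0,0.6]
    - [0,0,-0.0744,1.39,3.36,0,0.6]
    - [0,0,-0.0744,1.39,3.36,0,0.6]
    - [0,0,-0.0744,1.39,3.36,0,0.6]
    - [0,0,-0.0744,1.39,3.36,0,0.6]
    - [0,0,-0.0744,1.39,3.36,0,0.6]
    - [0,0,-0.0744,1.39,3.36,0,0.6]
    - [0,0,0,0,0,0,0.6]

```text
time: 10.05
tcp_pos: [607.8, 206.5, 311.8]
eef_rot: [[-0.795, 0.607, 0.002], [0.607, 0.795, 0.001], [-0.001, 0.002, -1.0]]
wrist_force: [0.4, -0.3, -0.8]
gripper_width: 59.4
grasp_force: 68.9
```

Run:
```python
from h import *
c=shot('wrist','w2.png'); t=shot('top','top2.png'); s=status.sense(); print(s['tcp_pos'],s['gripper_width'],s['grasp_force'])
```

```text
[607.33761382 203.36441558 311.60215817] 59.064056604711 68.93716335296631
```

View pics/w2.png

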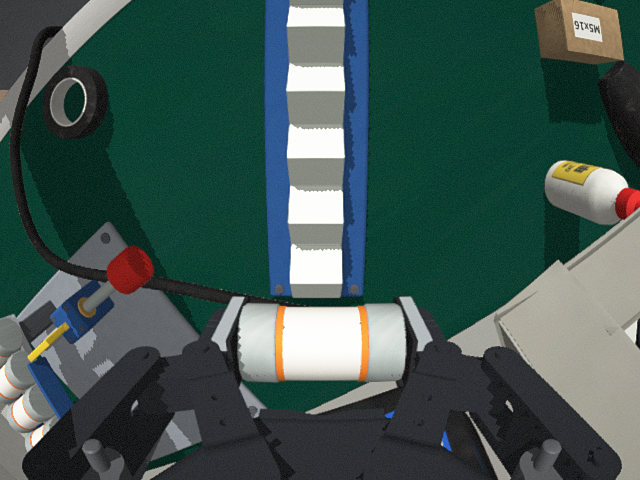

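The wrist view shows the fuse held squarely (centre about (322,343)), and the rack lined up with the tool around column 316. Lowering into the end groove.

Emit:
arm_command:
  commands:
    - [0,0,0,0,0,-3,0.6]
    - [0,0,0,0,0,-3,0.6]
    - [0,0,0,0,0,-2,0.6]
    - [0,0,0,0,0,-1.7,0.6]
    - [0,0,0,0,0,-0.9,0.6]
    - [0,0,0,0,0,0,0.6]

```text
time: 10.75
tcp_pos: [607.3, 202.3, 205.3]
eef_rot: [[-0.793, 0.609, -0.001], [0.609, 0.793, -0.0], [0.001, -0.0, -1.0]]
wrist_force: [-0.2, -0.1, -2.2]
gripper_width: 59.0
grasp_force: 68.8
```

Emit:
arm_command:
  commands:
    - [0,0,0,0,0,0,1]
    - [0,0,0,0,0,0,1]
    - [0,0,0,0,0,0,1]
    - [0,0,0,0,0,3,1]
    - [0,0,0,0,0,4,1]
    - [0,0,0,0,0,3.6,1]

```text
time: 11.35
tcp_pos: [607.3, 202.9, 313.2]
eef_rot: [[-0.794, 0.608, 0.001], [0.608, 0.794, 0.0], [-0.001, 0.001, -1.0]]
wrist_force: [-0.4, -0.4, 0.8]
gripper_width: 85.4
grasp_force: 0.0
```

Emit:
arm_command:
  commands:
    - [0,0,0.0744,-1.39,-3.36,0,1]
    - [0,0,0.0744,-1.39,-3.36,0,1]
    - [0,0,0.0744,-1.39,-3.36,0,1]
    - [0,0,0.0744,-1.39,-3.36,0,1]
    - [0,0,0.0744,-1.39,-3.36,0,1]
    - [0,0,0.0744,-1.39,-3.36,0,1]
    - [0,0,0.0744,-1.39,-3.36,0,1]
    - [0,0,0.0744,-1.39,-3.36,0,1]
    - [0,0,0,0,0,0,1]

```text
time: 12.25
tcp_pos: [495.2, -68.7, 311.6]
eef_rot: [[-0.998, 0.061, 0.0], [0.061, 0.998, -0.001], [-0.0, -0.001, -1.0]]
wrist_force: [0.5, 0.4, 0.3]
gripper_width: 85.7
grasp_force: 0.0
```

Run:
```python
from h import *
s=status.sense(); print(s['tcp_pos'],s['eef_rot'][:,0])
t=shot('top','top3.png');w=shot('wrist','w3.png')
print('rack',rack(t))
a=cv2.resize(t['pixels'][165:315,200:340],None,fx=2.8,fy=2.8,interpolation=2); b=cv2.resize(w['pixels'][180:450,220:600],(591,420))[:, :400]
cv2.imwrite('pics/c3.png',cv2.cvtColor(np.hstack([a[:420,:392],b]),4))
```

```text
[495.19906485 -68.69615196 311.63069036] [-9.98162464e-01  6.05924670e-02 -4.98769496e-04]
rack (array([528.04284668, 266.322052  ]), np.float32(-37.371677), (81.087646484375, 311.2477111816406))
```

View pics/c3.png

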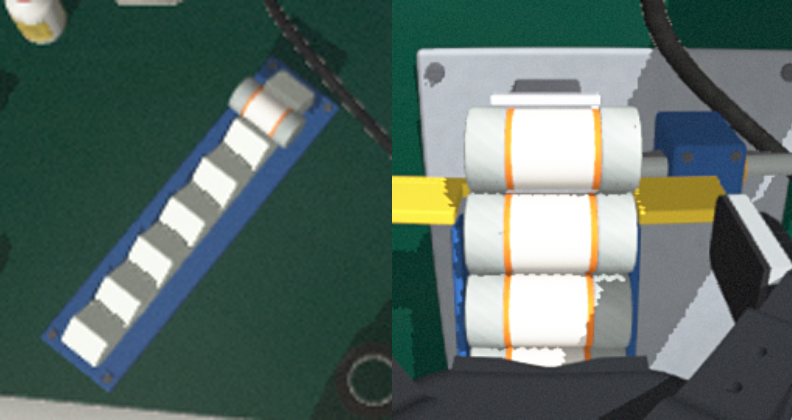

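Left: fuse 1 lies squarely in the end groove. Right: the next fuse has rolled to the stop. Going on with fuse 2.

Emit:
arm_command:
  commands:
    - [0,0,0,0.1,0.2,-2,1]
    - [0,0,0,0,0,-2,1]
    - [0,0,0,0,0,-2,1]
    - [0,0,0,0,0,-1,1]
    - [0,0,0,0,0,0,0.6]
    - [0,0,0,0,0,0,0.6]
    - [0,0,0,0,0,0,0.6]
    - [0,0,0,0,0,0,0.6]
    - [0,0,0,0,0,0,0.6]

```text
time: 13.25
tcp_pos: [497.5, -63.7, 242.2]
eef_rot: [[-0.998, 0.059, 0.002], [0.059, 0.998, -0.0], [-0.002, -0.0, -1.0]]
wrist_force: [-0.8, 1.2, 7.2]
gripper_width: 59.4
grasp_force: 65.1
```

Emit:
arm_command:
  commands:
    - [0,0,0,0,0,1,0.6]
    - [0,0,0,0,0,3,0.6]
    - [0,0,0,0,0,3,0.6]
    - [0,0,-0.0744,0.97,3.69,0,0.6]
    - [0,0,-0.0744,0.97,3.69,0,0.6]
    - [0,0,-0.0744,0.97,3.69,0,0.6]
    - [0,0,-0.0744,0.97,3.69,0,0.6]
    - [0,0,-0.0744,0.97,3.69,0,0.6]
    - [0,0,-0.0744,0.97,3.69,0,0.6]
    - [0,0,-0.0744,0.97,3.69,0,0.6]
    - [0,0,-0.0744,0.97,3.69,0,0.6]
    - [0,0,0,0,0,0,0.6]

```text
time: 14.45
tcp_pos: [574.7, 235.0, 311.5]
eef_rot: [[-0.795, 0.607, 0.001], [0.607, 0.795, 0.001], [0.0, 0.001, -1.0]]
wrist_force: [0.2, -0.4, -1.2]
gripper_width: 59.4
grasp_force: 64.9
```

```bash
cat >> h.py <<'E'
def wrack(c,r=None):
    """rack in the wrist view: blue foot plate, visible part, on z=10"""
    m=blob(c,lambda h,s,v:(h>100)&(h<125)&(s>110)&(v>40),None); 
    n,l,st,ce=cv2.connectedComponentsWithStats(m)
    P=[]
    for i in range(1,n):
        if st[i,4]<150: continue
        q=np.argwhere(l==i)[::5]; w=np.array([fish(c,(u,v),10)[:2] for v,u in q]); P.append(w)
    P=np.vstack(P); O=np.array([526.7,264.6]) if r is None else r
    P=P[np.linalg.norm(P-O,axis=1)<200].astype(np.float32)
    R=cv2.minAreaRect(P); bx=cv2.boxPoints(R); return R, bx.round(0)
E
python3 - <<'E'
from h import *
s=status.sense(); print(s['tcp_pos'],s['gripper_width'],s['grasp_force'])
c=shot('wrist','w4.png'); t=shot('top','top4.png'); print(wrack(c))
print(rack(t))
E
```

```text
[574.7094019  235.01349148 311.4857287 ] 59.405861595089036 64.91889953613281
(((524.3578491210938, 267.819580078125), (75.31705474853516, 233.3664093017578), 52.50992965698242), array([[409., 309.],
       [594., 167.],
       [640., 227.],
       [455., 369.]], dtype=float32))
(array([531.16931152, 263.32354736]), np.float32(-3.7077112), (215.98179626464844, 365.8769226074219))
```

Emit:
arm_command:
  commands:
    - [0,0,0,0,0,-3,0.6]
    - [0,0,0,0,0,-3,0.6]
    - [0,0,0,0,0,-0.5,0.6]
    - [0,0,0,0,0,0,0.6]

```text
time: 14.95
tcp_pos: [574.9, 230.6, 246.4]
eef_rot: [[-0.793, 0.609, -0.001], [0.609, 0.793, -0.0], [0.001, -0.001, -1.0]]
wrist_force: [0.5, -0.4, 1.0]
gripper_width: 59.2
grasp_force: 65.0
```

Emit:
arm_command:
  commands:
    - [0,0,0,0,-0.15,-2,0.6]
    - [0,0,0,0,0,-1.5,0.6]
    - [0,0,0,0,0,-0.6,0.6]
    - [0,0,0,0,0,0,0.6]
    - [0,0,0,0,0,0,1]
    - [0,0,0,0,0,0,1]
    - [0,0,0,0,0,0,1]
    - [0,0,0,0,0,3,1]
    - [0,0,0,0,0,4,1]
    - [0,0,0,0,0,3.6,1]

```text
time: 15.95
tcp_pos: [574.7, 229.9, 313.0]
eef_rot: [[-0.794, 0.608, 0.0], [0.608, 0.794, 0.0], [-0.0, 0.0, -1.0]]
wrist_force: [0.1, -0.1, 0.9]
gripper_width: 85.2
grasp_force: 0.0
```

Emit:
arm_command:
  commands:
    - [0,0,0.0744,-0.97,-3.69,0,1]
    - [0,0,0.0744,-0.97,-3.69,0,1]
    - [0,0,0.0744,-0.97,-3.69,0,1]
    - [0,0,0.0744,-0.97,-3.69,0,1]
    - [0,0,0.0744,-0.97,-3.69,0,1]
    - [0,0,0.0744,-0.97,-3.69,0,1]
    - [0,0,0.0744,-0.97,-3.69,0,1]
    - [0,0,0.0744,-0.97,-3.69,0,1]
    - [0,0,0,0,0,0,1]
    - [0,0,0,0,0,0,1]

```text
time: 16.95
tcp_pos: [497.1, -65.7, 311.5]
eef_rot: [[-0.998, 0.061, 0.001], [0.061, 0.998, 0.0], [-0.001, 0.0, -1.0]]
wrist_force: [-0.5, -0.4, -0.7]
gripper_width: 85.5
grasp_force: 0.0
```

```bash
cat >> h.py <<'E'
def track(c):
    m=blob(c,blue,(190,165,345,330))
    n,l,st,_=cv2.connectedComponentsWithStats(m); q=np.vstack([np.argwhere(l==i) for i in range(1,n) if st[i,4]>30])
    P=np.array([plane(c,(u,v),10)[:2] for v,u in q],np.float32); R=cv2.minAreaRect(P); return R
E
python3 - <<'E'
from h import *
s=status.sense(); print(s['tcp_pos'],s['eef_rot'][:,0])
print(track(load('top0')))
t=shot('top','top5.png');w=shot('wrist','w5.png')
print('rack',track(t))
a=cv2.resize(t['pixels'][165:315,200:340],None,fx=2.8,fy=2.8,interpolation=2); b=cv2.resize(w['pixels'][180:450,220:600],(591,420))[:, :400]
cv2.imwrite('pics/c5.png',cv2.cvtColor(np.hstack([a[:420,:392],b]),4))
E
```

```text
[497.1321574  -65.6600261  311.47089187] [-9.98142763e-01  6.09160719e-02 -5.07729441e-04]
((526.761962890625, 264.62969970703125), (76.48603820800781, 311.83050537109375), 52.55477523803711)
rack ((526.6122436523438, 264.6192626953125), (76.2873306274414, 311.60540771484375), 52.55474090576172)
```

View pics/c5.png

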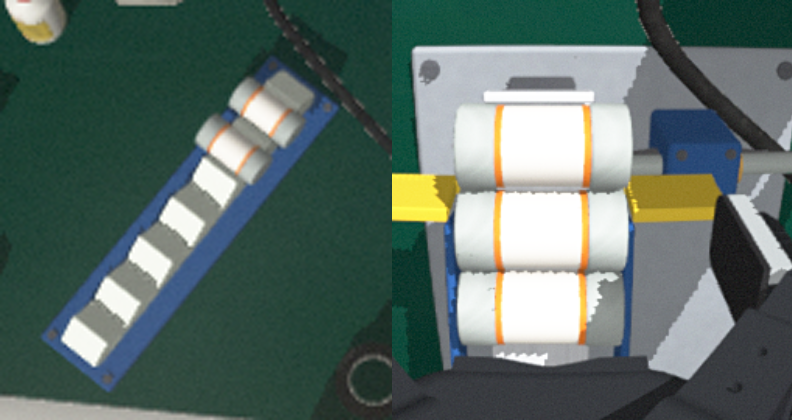

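Left: two fuses lie in the rack and the rack hasn't moved. Right: the third fuse is at the stop with two behind it.

Emit:
arm_command:
  commands:
    - [0,0,0,0,0,-2,1]
    - [0,0,0,0,0,-2,1]
    - [0,0,0,0,0,-2,1]
    - [0,0,0,0,0,-1,1]
    - [0,0,0,0,0,0,0.6]
    - [0,0,0,0,0,0,0.6]
    - [0,0,0,0,0,0,0.6]
    - [0,0,0,0,0,0,0.6]
    - [0,0,0,0,0,0,0.6]

```text
time: 17.95
tcp_pos: [497.5, -65.2, 242.1]
eef_rot: [[-0.998, 0.059, 0.002], [0.059, 0.998, -0.0], [-0.002, -0.0, -1.0]]
wrist_force: [-0.4, 2.4, 6.4]
gripper_width: 59.0
grasp_force: 65.1
```

Emit:
arm_command:
  commands:
    - [0,0,0,0,0,1,0.6]
    - [0,0,0,0,0,3,0.6]
    - [0,0,0,0,0,3,0.6]
    - [0,0,-0.0662,0.48,3.55,0,0.6]
    - [0,0,-0.0662,0.48,3.55,0,0.6]
    - [0,0,-0.0662,0.48,3.55,0,0.6]
    - [0,0,-0.0662,0.48,3.55,0,0.6]
    - [0,0,-0.0662,0.48,3.55,0,0.6]
    - [0,0,-0.0662,0.48,3.55,0,0.6]
    - [0,0,-0.0662,0.48,3.55,0,0.6]
    - [0,0,-0.0662,0.48,3.55,0,0.6]
    - [0,0,-0.0662,0.48,3.55,0,0.6]

```text
time: 19.15
tcp_pos: [540.4, 255.6, 311.8]
eef_rot: [[-0.792, 0.611, 0.0], [0.611, 0.792, -0.0], [-0.0, -0.0, -1.0]]
wrist_force: [0.8, -0.6, -0.6]
gripper_width: 59.5
grasp_force: 64.9
```

Emit:
arm_command:
  commands:
    - [0,0,0,0,0,0,0.6]
    - [0,0,0,0,0,-2,0.6]
    - [0,0,0,0,0,0,0.6]

```text
time: 19.45
tcp_pos: [539.9, 253.7, 289.4]
eef_rot: [[-0.793, 0.609, -0.004], [0.609, 0.793, -0.001], [0.003, -0.004, -1.0]]
wrist_force: [0.2, 0.1, -1.7]
gripper_width: 59.0
grasp_force: 65.1
```

Run:
```python
from h import *
s=status.sense(); print(s['tcp_pos'],s['gripper_width'],s['grasp_force'])
c=shot('wrist','w6.png'); print(wrack(c))
```

```text
[539.90989597 253.71663123 289.38521858] 58.97555165501241 65.0680661201477
(((492.42877197265625, 292.06549072265625), (75.04818725585938, 216.01138305664062), 52.50796890258789), array([[384., 328.],
       [555., 197.],
       [601., 256.],
       [430., 388.]], dtype=float32))
```

Emit:
arm_command:
  commands:
    - [0,0,0,0,0,-3,0.6]
    - [0,0,0,0,0,-3,0.6]
    - [0,0,0,0,0,-1.7,0.6]
    - [0,0,0,0,0,-0.9,0.6]
    - [0,0,0,0,0,0,0.6]

```text
time: 20.0
tcp_pos: [540.8, 253.8, 205.6]
eef_rot: [[-0.793, 0.609, 0.0], [0.609, 0.793, -0.0], [-0.0, 0.0, -1.0]]
wrist_force: [-0.5, 0.0, -1.1]
gripper_width: 58.9
grasp_force: 65.3
```

Emit:
arm_command:
  commands:
    - [0,0,0,0,0,0,1]
    - [0,0,0,0,0,0,1]
    - [0,0,0,0,0,0,1]
    - [0,0,0,0,0,3,1]
    - [0,0,0,0,0,4,1]
    - [0,0,0,0,0,3.6,1]

```text
time: 20.6
tcp_pos: [540.3, 254.2, 313.2]
eef_rot: [[-0.793, 0.609, 0.001], [0.609, 0.793, 0.0], [-0.0, 0.001, -1.0]]
wrist_force: [-0.5, 0.1, -1.4]
gripper_width: 85.3
grasp_force: 0.0
```

Emit:
arm_command:
  commands:
    - [0,0,0.0662,-0.48,-3.55,0,1]
    - [0,0,0.0662,-0.48,-3.55,0,1]
    - [0,0,0.0662,-0.48,-3.55,0,1]
    - [0,0,0.0662,-0.48,-3.55,0,1]
    - [0,0,0.0662,-0.48,-3.55,0,1]
    - [0,0,0.0662,-0.48,-3.55,0,1]
    - [0,0,0.0662,-0.48,-3.55,0,1]
    - [0,0,0.0662,-0.48,-3.55,0,1]
    - [0,0,0.0662,-0.48,-3.55,0,1]
    - [0,0,0,0,0,0,1]
    - [0,0,0,0,0,0,1]

```text
time: 21.7
tcp_pos: [497.1, -65.6, 311.5]
eef_rot: [[-0.998, 0.061, 0.001], [0.061, 0.998, 0.0], [-0.001, 0.0, -1.0]]
wrist_force: [-0.5, 0.0, 0.4]
gripper_width: 85.6
grasp_force: 0.0
```

Run:
```python
from h import *
s=status.sense(); print(s['tcp_pos'],s['eef_rot'][:,0])
t=shot('top','top7.png');w=shot('wrist','w7.png')
print('rack',track(t))
a=cv2.resize(t['pixels'][165:315,200:340],None,fx=2.8,fy=2.8,interpolation=2); b=cv2.resize(w['pixels'][180:450,220:600],(591,420))[:, :400]
cv2.imwrite('pics/c7.png',cv2.cvtColor(np.hstack([a[:420,:392],b]),4))
```

```text
[497.12718796 -65.61910205 311.50803005] [-9.98155372e-01  6.07089455e-02 -5.25751589e-04]
rack ((526.6935424804688, 264.4066467285156), (76.49868774414062, 311.602294921875), 52.49898147583008)
```

View pics/c7.png

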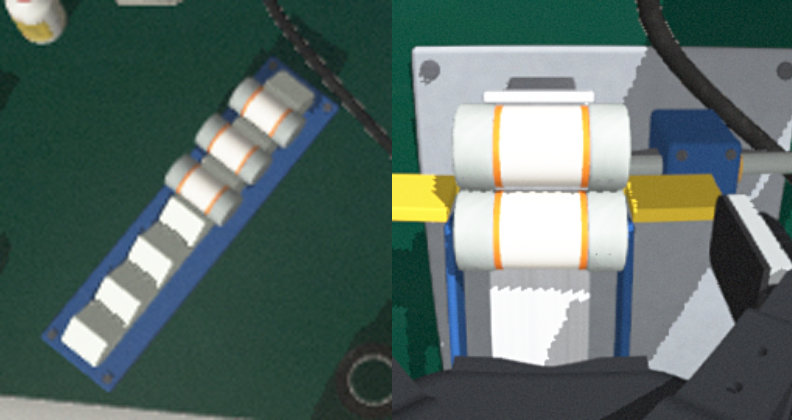

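Three fuses are in the rack, and the fourth is at the stop with the fifth behind it.

Emit:
arm_command:
  commands:
    - [0,0,0,0,0,-2,1]
    - [0,0,0,0,0,-2,1]
    - [0,0,0,0,0,-2,1]
    - [0,0,0,0,0,-1,1]
    - [0,0,0,0,0,0,0.6]
    - [0,0,0,0,0,0,0.6]
    - [0,0,0,0,0,0,0.6]
    - [0,0,0,0,0,0,0.6]
    - [0,0,0,0,0,0,0.6]

```text
time: 22.7
tcp_pos: [497.5, -65.2, 242.1]
eef_rot: [[-0.998, 0.059, 0.002], [0.059, 0.998, -0.0], [-0.002, -0.0, -1.0]]
wrist_force: [-1.0, 2.7, 6.1]
gripper_width: 58.8
grasp_force: 65.0
```

Emit:
arm_command:
  commands:
    - [0,0,0,0,0,1,0.6]
    - [0,0,0,0,0,3,0.6]
    - [0,0,0,0,0,3,0.6]
    - [0,0,-0.0662,0.11,3.84,0,0.6]
    - [0,0,-0.0662,0.11,3.84,0,0.6]
    - [0,0,-0.0662,0.11,3.84,0,0.6]
    - [0,0,-0.0662,0.11,3.84,0,0.6]
    - [0,0,-0.0662,0.11,3.84,0,0.6]
    - [0,0,-0.0662,0.11,3.84,0,0.6]
    - [0,0,-0.0662,0.11,3.84,0,0.6]
    - [0,0,-0.0662,0.11,3.84,0,0.6]
    - [0,0,-0.0662,0.11,3.84,0,0.6]

```text
time: 23.9
tcp_pos: [506.9, 281.9, 311.8]
eef_rot: [[-0.792, 0.611, 0.0], [0.611, 0.792, -0.0], [-0.0, 0.0, -1.0]]
wrist_force: [0.5, 0.3, -0.5]
gripper_width: 59.1
grasp_force: 64.9
```

Emit:
arm_command:
  commands:
    - [0,0,0,0,0,0,0.6]
    - [0,0,0,0,0,0,0.6]

```text
time: 24.1
tcp_pos: [506.8, 280.7, 311.3]
eef_rot: [[-0.794, 0.607, -0.0], [0.607, 0.794, -0.0], [-0.0, -0.0, -1.0]]
wrist_force: [-0.4, -0.6, -1.1]
gripper_width: 59.0
grasp_force: 65.1
```

Run:
```python
from h import *
s=status.sense(); print(s['tcp_pos'],s['gripper_width'],s['grasp_force'])
c=shot('wrist','w8.png'); print(wrack(c))
```

```text
[506.84642552 280.72994105 311.345054  ] 59.04421076214408 65.05144000053406
(((476.4427490234375, 304.4396057128906), (75.12632751464844, 185.29736328125), 52.42897033691406), array([[380., 331.],
       [527., 218.],
       [573., 278.],
       [426., 391.]], dtype=float32))
```

Emit:
arm_command:
  commands:
    - [0,0,0,0,-0.1,-3,0.6]
    - [0,0,0,0,0,-3,0.6]
    - [0,0,0,0,0,-2,0.6]
    - [0,0,0,0,0,-1.7,0.6]
    - [0,0,0,0,0,-0.9,0.6]
    - [0,0,0,0,0,0,0.6]

```text
time: 24.75
tcp_pos: [507.4, 278.4, 205.2]
eef_rot: [[-0.793, 0.61, -0.001], [0.61, 0.793, -0.0], [0.0, -0.001, -1.0]]
wrist_force: [0.9, -0.3, -0.8]
gripper_width: 59.0
grasp_force: 65.0
```

Emit:
arm_command:
  commands:
    - [0,0,0,0,0,0,1]
    - [0,0,0,0,0,0,1]
    - [0,0,0,0,0,0,1]
    - [0,0,0,0,0,3,1]
    - [0,0,0,0,0,4,1]
    - [0,0,0,0,0,3.6,1]

```text
time: 25.35
tcp_pos: [507.0, 279.2, 313.0]
eef_rot: [[-0.793, 0.609, 0.001], [0.609, 0.793, 0.0], [-0.0, 0.0, -1.0]]
wrist_force: [0.6, -0.9, -0.1]
gripper_width: 85.6
grasp_force: 0.0
```

Emit:
arm_command:
  commands:
    - [0,0,0.0662,-0.11,-3.83,0,1]
    - [0,0,0.0662,-0.11,-3.83,0,1]
    - [0,0,0.0662,-0.11,-3.83,0,1]
    - [0,0,0.0662,-0.11,-3.83,0,1]
    - [0,0,0.0662,-0.11,-3.83,0,1]
    - [0,0,0.0662,-0.11,-3.83,0,1]
    - [0,0,0.0662,-0.11,-3.83,0,1]
    - [0,0,0.0662,-0.11,-3.83,0,1]
    - [0,0,0.0662,-0.11,-3.83,0,1]
    - [0,0,0,0,0,0,1]
    - [0,0,0,0,0,0,1]

```text
time: 26.45
tcp_pos: [497.1, -65.8, 311.3]
eef_rot: [[-0.998, 0.061, 0.0], [0.061, 0.998, 0.0], [-0.0, 0.0, -1.0]]
wrist_force: [0.7, 0.7, 0.6]
gripper_width: 85.1
grasp_force: 0.0
```

Run:
```python
from h import *
s=status.sense(); print(s['tcp_pos'],s['eef_rot'][:,0])
t=shot('top','top9.png');w=shot('wrist','w9.png')
print('rack',track(t))
a=cv2.resize(t['pixels'][165:315,200:340],None,fx=2.8,fy=2.8,interpolation=2); b=cv2.resize(w['pixels'][180:450,220:600],(591,420))[:, :400]
cv2.imwrite('pics/c9.png',cv2.cvtColor(np.hstack([a[:420,:392],b]),4))
```

```text
[497.11031014 -65.79393206 311.32037498] [-9.98147821e-01  6.08347903e-02 -2.34619914e-04]
rack ((526.6732788085938, 264.51617431640625), (76.30826568603516, 311.7772521972656), 52.50706100463867)
```

View pics/c9.png

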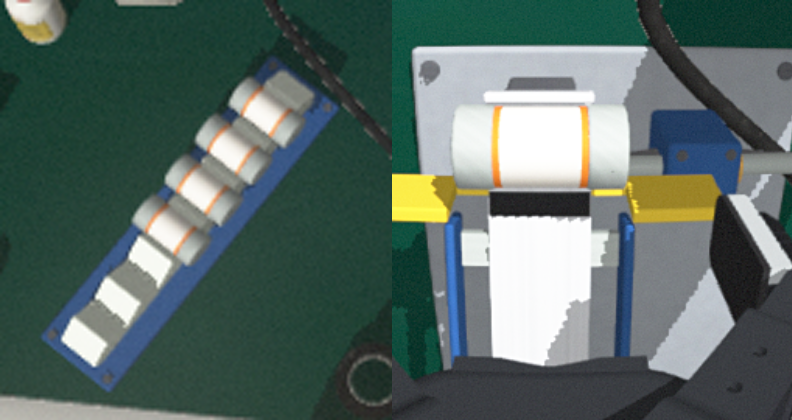

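Four fuses are in the rack, and the fifth and last is alone at the stop.

Emit:
arm_command:
  commands:
    - [0,0,0,0,0,-2,1]
    - [0,0,0,0,0,-2,1]
    - [0,0,0,0,0,-2,1]
    - [0,0,0,0,0,-1,1]
    - [0,0,0,0,0,0,0.6]
    - [0,0,0,0,0,0,0.6]
    - [0,0,0,0,0,0,0.6]
    - [0,0,0,0,0,0,0.6]
    - [0,0,0,0,0,0,0.6]

```text
time: 27.45
tcp_pos: [497.5, -65.3, 242.1]
eef_rot: [[-0.998, 0.059, 0.002], [0.059, 0.998, -0.0], [-0.002, -0.0, -1.0]]
wrist_force: [-0.1, 1.8, 6.6]
gripper_width: 58.7
grasp_force: 64.9
```

Emit:
arm_command:
  commands:
    - [0,0,0,0,0,1,0.6]
    - [0,0,0,0,0,3,0.6]
    - [0,0,0,0,0,3,0.6]
    - [0,0,-0.0662,-0.26,4.12,0,0.6]
    - [0,0,-0.0662,-0.26,4.12,0,0.6]
    - [0,0,-0.0662,-0.26,4.12,0,0.6]
    - [0,0,-0.0662,-0.26,4.12,0,0.6]
    - [0,0,-0.0662,-0.26,4.12,0,0.6]
    - [0,0,-0.0662,-0.26,4.12,0,0.6]
    - [0,0,-0.0662,-0.26,4.12,0,0.6]
    - [0,0,-0.0662,-0.26,4.12,0,0.6]
    - [0,0,-0.0662,-0.26,4.12,0,0.6]

```text
time: 28.65
tcp_pos: [473.4, 307.0, 311.8]
eef_rot: [[-0.792, 0.611, 0.0], [0.611, 0.792, -0.0], [-0.0, 0.0, -1.0]]
wrist_force: [0.6, -0.1, -1.9]
gripper_width: 59.4
grasp_force: 64.9
```

Emit:
arm_command:
  commands:
    - [0,0,0,0,0,0,0.6]
    - [0,0,0,0,0,0,0.6]

```text
time: 28.85
tcp_pos: [473.5, 305.8, 311.4]
eef_rot: [[-0.794, 0.607, -0.0], [0.607, 0.794, -0.0], [-0.0, -0.0, -1.0]]
wrist_force: [1.0, 0.6, -1.6]
gripper_width: 59.2
grasp_force: 65.1
```

Run:
```python
from h import *
s=status.sense(); print(s['tcp_pos'],s['gripper_width'],s['grasp_force'])
c=shot('wrist','w10.png'); print(wrack(c))
```

```text
[473.4979509  305.83676821 311.35418844] 59.20065928895588 65.06951093673706
(((459.60943603515625, 317.21697998046875), (75.16078186035156, 144.15516662597656), 52.4864616394043), array([[380., 331.],
       [494., 244.],
       [540., 303.],
       [425., 391.]], dtype=float32))
```

Emit:
arm_command:
  commands:
    - [0,0,0,0,-0.05,-3,0.6]
    - [0,0,0,0,0,-3,0.6]
    - [0,0,0,0,0,-2,0.6]
    - [0,0,0,0,0,-1.7,0.6]
    - [0,0,0,0,0,-0.9,0.6]
    - [0,0,0,0,0,0,0.6]

```text
time: 29.5
tcp_pos: [474.1, 304.1, 205.2]
eef_rot: [[-0.793, 0.61, -0.001], [0.61, 0.793, -0.0], [0.0, -0.001, -1.0]]
wrist_force: [-1.0, 0.0, -1.3]
gripper_width: 59.4
grasp_force: 65.0
```

Emit:
arm_command:
  commands:
    - [0,0,0,0,0,0,1]
    - [0,0,0,0,0,0,1]
    - [0,0,0,0,0,0,1]
    - [0,0,0,0,0,3,1]
    - [0,0,0,0,0,4,1]
    - [0,0,0,0,0,3.6,1]

```text
time: 30.1
tcp_pos: [473.7, 304.8, 313.0]
eef_rot: [[-0.793, 0.609, 0.001], [0.609, 0.793, 0.0], [-0.0, 0.0, -1.0]]
wrist_force: [0.7, 0.4, -0.5]
gripper_width: 85.7
grasp_force: 0.0
```

Emit:
arm_command:
  commands:
    - [0,0,-0.108,0.7,-2.5,0,1]
    - [0,0,-0.108,0.7,-2.5,0,1]
    - [0,0,-0.108,0.7,-2.5,0,1]
    - [0,0,-0.108,0.7,-2.5,0,1]
    - [0,0,-0.108,0.7,-2.5,0,1]
    - [0,0,-0.108,0.7,-2.5,0,1]
    - [0,0,-0.108,0.7,-2.5,0,1]
    - [0,0,-0.108,0.7,-2.5,0,1]
    - [0,0,-0.108,0.7,-2.5,0,1]
    - [0,0,0,0,0,0,1]
    - [0,0,0,0,0,0,1]

```text
time: 31.2
tcp_pos: [536.8, 79.7, 311.3]
eef_rot: [[0.055, 0.998, 0.0], [0.998, -0.055, 0.0], [0.0, 0.0, -1.0]]
wrist_force: [-0.7, 0.8, -0.0]
gripper_width: 85.3
grasp_force: 0.0
```

Run:
```python
from h import *
s=status.sense(); print(s['time'],s['tcp_pos'],s['eef_rot'][:,0])
d=shot('side','side11.png');t=shot('top','top11.png');w=shot('wrist','w11.png')
print('rack',track(t))
a=cv2.resize(t['pixels'][165:315,200:340],None,fx=2.8,fy=2.8,interpolation=2); b=cv2.resize(w['pixels'],(560,420))[:, 80:480]
cv2.imwrite('pics/c11.png',cv2.cvtColor(np.hstack([a[:420,:392],b]),4))
```

```text
31.2 [536.77086639  79.74228333 311.27750773] [5.53539030e-02 9.98466780e-01 1.87774669e-04]
rack ((526.586181640625, 264.7534484863281), (76.46875, 311.40087890625), 52.554771423339844)
```

View pics/c11.png

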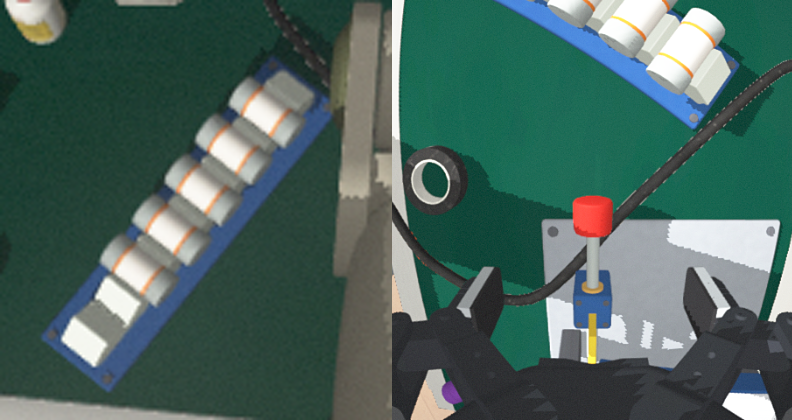

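All five fuses lie squarely in their grooves (left). The knob is still out at the middle click (right, about (592,216)), and the tool is above it. Now I'll pinch it and push it home.

Emit:
arm_command:
  commands:
    - [0,0,0,-0.05,0,-3,1]
    - [0,0,0,0,0,-3,1]
    - [0,0,0,0,0,-3,1]
    - [0,0,0,0,0,-1.5,1]
    - [0,0,0,0,0,-0.9,1]
    - [0,0,0,0,0,0,0.15]
    - [0,0,0,0,0,0,0.15]
    - [0,0,0,0,0,0,0.15]
    - [0,0,0,0,0,0,0.15]
    - [0,0,0,0,0,0,0.15]
    - [0,0,0,0,0,0,0.15]
    - [0,0,0,0,0,0,0.15]
  force: 60

```text
time: 32.55
tcp_pos: [536.1, 80.0, 198.2]
eef_rot: [[0.056, 0.998, -0.0], [0.998, -0.056, -0.0], [-0.0, -0.0, -1.0]]
wrist_force: [-4.8, 0.4, 9.2]
gripper_width: 28.6
grasp_force: 58.7
```

Emit:
arm_command:
  commands:
    - [0,0,0,-0.04,-0.77,0,0.15]
    - [0,0,0,-0.05,-0.77,0,0.15]
    - [0,0,0,-0.04,-0.77,0,0.15]
    - [0,0,0,-0.05,-0.77,0,0.15]
    - [0,0,0,-0.04,-0.77,0,0.15]
    - [0,0,0,0,0,0,0.15]
    - [0,0,0,0,0,0,0.15]

```text
time: 33.25
tcp_pos: [533.9, 41.7, 198.2]
eef_rot: [[0.056, 0.998, -0.0], [0.998, -0.056, 0.001], [0.001, -0.0, -1.0]]
wrist_force: [-4.5, 2.8, 9.7]
gripper_width: 28.5
grasp_force: 59.0
```

Emit:
arm_command:
  commands:
    - [0,0,0,0,0,0,1]
    - [0,0,0,0,0,0,1]
    - [0,0,0,0,0,0,1]
    - [0,0,0,0,0,0,1]
    - [0,0,0,0,0,3,1]
    - [0,0,0,0,0,4,1]
    - [0,0,0,0,0,4,1]
    - [0,0,0,-4,-2,2,1]
    - [0,0,0,-4,-2,0,1]
    - [0,0,0,-4,-2,0,1]
    - [0,0,0,-3,-2,0,1]
    - [0,0,0,0,0,0,1]

```text
time: 34.45
tcp_pos: [381.8, -39.6, 327.2]
eef_rot: [[0.058, 0.998, -0.001], [0.998, -0.058, -0.0], [-0.0, -0.001, -1.0]]
wrist_force: [0.6, -0.2, -0.1]
gripper_width: 85.6
grasp_force: 0.0
```

Run:
```python
from h import *
t=shot('top','top12.png'); d=shot('side','side12.png')
print('rack',track(t)); m=blob(d,red,(300,200,350,270)); print(cen(m)[0],'home was 333.2 236.2')
m=blob(t,red,(335,225,375,250)); 
if m.sum()>20: print(cen(m)[0],m.sum(),'home was 363.6 237.9')
a=cv2.resize(t['pixels'][155:305,195:475],(560,300),interpolation=2)
b=cv2.resize(d['pixels'][150:360,180:400],(314,300))[:, 70:310]
cv2.imwrite('pics/c12.png',cv2.cvtColor(np.hstack([a,b]),4)); s=status.sense(); print(s['time'],s['wrist_force'])
```

```text
rack ((526.72900390625, 264.5386047363281), (76.20489501953125, 311.83837890625), 52.50706100463867)
[332.96551724 236.48275862] home was 333.2 236.2
[363.57983193 237.44537815] 119 home was 363.6 237.9
34.55 [ 0.70352993 -0.31362037 -0.35022927]
```

View pics/c12.png

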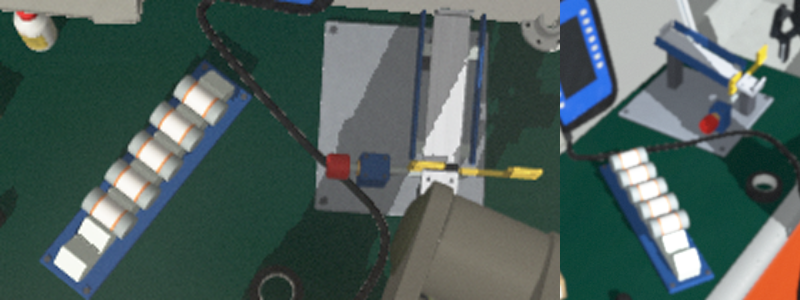

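The rod is home: the knob is back at its starting pixels, (363.6,237). The magazine is empty, all five fuses lie in the rack, and the arm is clear.

```bash
python3 -c "
from workcell import manip; print(manip.hand_in())"
```

```text
the job is handed in; nothing more can be done
None
```

The job is handed in: all five fuses lie in their own grooves on the rack, the gate rod is pushed fully home and the oil bottle was not touched; the hand-in call gave no verdict.

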